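# Hold the photometer lid at the setting arm

### The arm

A 6-joint arm with a two-finger parallel gripper is mounted at the origin on the work surface. World frame = base frame: x ahead of the robot, y to its left, z up, the work surface at z = 0. Lengths are in m, angles in rad, forces in N, time in s.
With the tool pointing down it reaches from about 0.275 to 0.725 m from the base axis. Payload 15.9 kg.
Tool frame: the origin (TCP) lies at the very end of the fingers, on their centre line; the grasp point (between the pads) lies 19 mm behind it; z points along the fingers, y is the line along which they close (so a half turn about z gives the same grasp; the last joint's range is limited). The gripper opens to 85 mm and grips with 20 to 120 N. Pads are 22 mm wide; open, the fingers measure 114 mm over their backs; the gripper's body (76 mm by 85 mm) begins 54 mm behind the grasp point. The pads swing forward as they close: fully open they stand 13 mm farther back than shut.
Start: joints at [1.311, 0.213, -0.034, 1.323, 0, 1.571], TCP at [0.128, 0.483, 0.203] pointing down, gripper open.
Joint ranges: [-2.98, 2.98], [-0.74, 1.72], [-1.14, 1.35], [-2.1, 2.04], [-1.57, 1.44], [-3.14, 3.14]. Speed limits (rad/s): [1.89, 1.89, 2.39, 2.57, 3.14, 3.14].

### API

Orientations are given as a 3x3 rotation matrix whose columns are the frame's x, y, z axes.
In Python, from workcell import env, cams, order gives the robot as it stands.
- The arm moves only by the tool servo_tool, never from a script. Its argument "series" is a list that holds one entry, the list of rows, each a list of 7 numbers: the opening, from 0 (shut) to 1 (fully open), then the shift along the tool's x, y, z each as a share of 20 cm, from -1 to 1, then the turn, a rotation vector about the tool's x, y, z each as a share of 180 degrees, from -1 to 1. A call has 1 to 10 rows; each row is the pose to reach, as a shift and turn from the pose commanded when the call began, along the tool's axes at that moment, turning the shorter way round; what a row does not reach only later rows make up. A row lasts 1/8 s, in which the tool goes at most 62.5 mm and 10.7 degrees, less where a joint would pass 70% of its speed; a pose out of reach is approached as far as the arm can. A call with a number of a shift or a turn outside -1 to 1 is refused whole. A call with a gripper value outside its range is refused whole. The fingers move at their own pace and stop on an object; "force" is the grip in N (left out, the last holds). Time passes only in rows, so rows that repeat a pose let the fingers close. It gives the time, the measured TCP pose, the force, the opening and the grip force at its end, in the units of the state.
- env.state(): the state, without advancing time (a new reading comes with each control period).
- cams.read_camera(name): name is "side" or "top"; returns a dict with "frame" (400x640x3 uint8, red, green, blue), "K" (3x3 intrinsics, pixels), "rvec" (rotation vector, rad) and "tvec" (3), from world to camera coordinates, as OpenCV has them. Camera axes: x right, y down, z forward; pixel columns grow to the right and rows downward; lengths in m; the calibration is good to about 2 mm. A picture is of the moment at which its call begins. There is no depth.
- order.hand_in(): hands the job in; it is judged then, once.
The state is a dict: "time": time; "joints": joint angles; "joint_vel": joint speeds; "effort": joint torques, N m; "tcp_pos": TCP position; "tcp_rot": TCP orientation; "contact_force": force on the tool from outside, world axes, zero at the start; "moment": the same for the moment, N m; "finger_gap": opening from 0.0 (shut) to 1.0 (fully open); "grip_force": force on a finger pad.
Only numpy, scipy, OpenCV 4.12 (cv2) and the standard library are available. Lean on these libraries where they do the work, as an engineer would, in place of code of your own. Each camera call takes 0.05 s, during which the arm holds its last target. There are 200 camera calls.

### The job

With the photometer's lid still shut, press its three keys fully down one at a time, letting each come back up before the next: first the small round key, then the large square one, then the narrow bar. Then take the lid by the tab on its front, lift it against its spring until it is in line with the steel setting arm beside it, and finish while still holding it there, steady, by the tab. Leave the setting arm as it is set, and do not disturb the bottle, the rack and the pen.

Things in the scene. Friction and masses are not known exactly. Their poses are not given: they have to be found in the camera images.
- photometer: white bench photometer, fixed, 220 x 375 mm, deck 108 mm above the bench. Origin on the bench: front face 100 mm, rear 120 mm from it along x; sides 185 mm (left) and 190 mm (right). x to the rear (away from the robot), y to its left, z up. Left half: sample bay under the lid; right half: key deck, flat dark display behind the keys. All its parts turn with its yaw.
- key_round_top (a point): small round key, 18 mm across, grey plastic, one of three spring keys in a row along y on the photometer's deck, each in a 42 mm square black bezel, 46 mm between centres; their order varies. This point: centre of the cap's top face, 120 mm above the bench, 8 mm above the bezel; x, y as the photometer's, z up.
- key_square_top (a point): large square key, 34 x 34 mm, grey plastic, one of three spring keys in a row along y on the photometer's deck, each in a 42 mm square black bezel, 46 mm between centres; their order varies. This point: centre of the cap's top face, 120 mm above the bench, 8 mm above the bezel; x, y as the photometer's, z up.
- key_bar_top (a point): narrow bar key, 36 mm long from front to rear (x), 12 mm wide, grey plastic, one of three spring keys in a row along y on the photometer's deck, each in a 42 mm square black bezel, 46 mm between centres; their order varies. This point: centre of the cap's top face, 120 mm above the bench, 8 mm above the bezel; x, y as the photometer's, z up.
- key_round (a joint): key travel in m: 0 up, 0.005 fully down; a spring pushes back with 1 N at the start and 4.6 N fully down and brings it up again. It counts as pressed beyond 0.0035 and as up below 0.0015.
- key_square (a joint): key travel in m: 0 up, 0.005 fully down; a spring pushes back with 1 N at the start and 4.6 N fully down and brings it up again. It counts as pressed beyond 0.0035 and as up below 0.0015.
- key_bar (a joint): key travel in m: 0 up, 0.005 fully down; a spring pushes back with 1 N at the start and 4.6 N fully down and brings it up again. It counts as pressed beyond 0.0035 and as up below 0.0015.
- lid (a joint): lid angle in rad, 0 shut, growing as its front rises, stop at 1.4. The hinge spring always pulls it shut (0.84 N m when shut plus 1.2 N m per rad, and the lid's weight of about 0.3 kg: 5 to 11 N at the tab); it falls shut when let go.
- lid_hinge (a point): middle of the hinge axis (along y) at the lid's rear, 115 mm above the bench, 85 mm behind and 68 mm left of the photometer's origin. Turns with the lid: x from front edge to hinge, z out of the lid's top. The lid is a grey plate 160 mm wide, 12 mm thick, mid-plane through the axis; front edge 190 mm from the axis, 5 mm ahead of the instrument's front face.
- lid_tab (a point): grey tab (geom lid_c1) for lifting, rigid with the lid, sticking out 47 mm ahead of the middle of its front edge: 24 mm wide (y), 14 mm thick (z); free space below and beside it. Origin at its middle, 212 mm from the hinge axis, 115 mm above the bench when shut; x back to the hinge, y left, z out of the top. Pinched across its 24 mm it can turn between the finger pads.
- setting_arm (a joint): angle of the setting arm in rad on the same axis and scale as the lid's, 0 level; starts between 0.4 and 0.85 and stays where it is by friction.
- setting_tip (a point): free end of the setting arm: straight steel bar 190 mm long, 10 x 6 mm, rising obliquely from the hinge axis, 9 mm beyond the lid's left edge, beside a thin fixed steel arc, with a round 16 mm stub near its end. It marks the angle for the lid: the two are in line, seen from the side, when their angles are equal. x along the arm to the axis.
- bottle: bystander: amber bottle with blue cap, 60 mm across, 130 mm high, origin under its middle.
- rack: bystander: white open vial rack 130 x 90 x 40 mm, origin under its middle.
- pen: bystander: white pen 130 mm long, 12 mm thick, lying flat, origin under its middle.

How it is judged:
On the way, in this order (a step that is already met when the one before it is completed fails the run):
1. round key pressed down, the other keys up and the lid shut (value of joint key_round above 0.0035 m and value of joint each of key_square, key_bar below 0.0015 m and value of joint lid below 0.04 rad), for 0.05 s.
2. square key pressed down, the other keys up and the lid shut (value of joint key_square above 0.0035 m and value of joint each of key_round, key_bar below 0.0015 m and value of joint lid below 0.04 rad), for 0.05 s.
3. bar key pressed down, the other keys up and the lid shut (value of joint key_bar above 0.0035 m and value of joint each of key_round, key_square below 0.0015 m and value of joint lid below 0.04 rad), for 0.05 s.
4. all keys up again, the lid still shut (value of joint each of key_round, key_square, key_bar below 0.0015 m and value of joint lid below 0.04 rad), for 0.05 s.
5. lid lifted off by its tab (value of joint lid above 0.2 rad and contact force between the fingers and lid_c1 above 2 N), for 0.1 s.
At the end, for the whole second after the job is handed in: The lid stands within 0.07 rad (4 degrees) of the setting arm, still (under 0.1 rad/s), held by the fingers at its tab (over 2 N); the keys are up; the tip of the setting arm is within 10 mm of where it started (angle between the x axis of lid_hinge and the x axis of setting_tip, either way round below 0.07 rad and value of joint lid above 0.3 rad and velocity of joint lid between -0.1 and 0.1 rad/s and contact force between the fingers and lid_c1 above 2 N and distance of setting_tip from where it was at the start of the episode below 0.01 m and value of joint each of key_round, key_square, key_bar below 0.0015 m); the arm keeps its last pose, push and grip.
It fails at once if two keys pressed at the same time (value of joint each of key_round, key_square above 0.0025 m or value of joint each of key_square, key_bar above 0.0025 m or value of joint each of key_round, key_bar above 0.0025 m).
It fails at once if setting arm moved by more than 10 mm at its tip (distance of setting_tip from where it was at the start of the episode above 0.01 m).
It fails at once if bottle, rack or pen moved by more than 20 mm (distance of any of bottle, rack, pen from where it was at the start of the episode above 0.02 m).
It fails at once if bottle tipped (angle between bottle's own z axis and vertical above 0.3 rad).
It also fails if it takes over 56 s, if anything falls off the work surface, if the arm or the gripper's body presses on something with over 40 N, if the wrist force passes 120 N, or if a joint passes its speed limit or range.

## Working session

There is one attempt and no reset: what is moved stays moved. The work goes in short steps, Python scripts to look and compute and a tool call to move; the robot and the scene stay as the last step left them, time stands still between calls to the robot, and variables do not carry over. Pictures are saved under pics/ and viewed, at most 10 in all, crops included, and the job is handed in when it is done.

Besides the shell and the picture viewer there is one more tool, called after ">>>" by a JSON object that holds its "api" and its "payload", one argument or row to a line. servo_tool: Moves the arm, as the interface text tells. Shift numbers are shares of 20 cm and turn numbers shares of 180 degrees, none past 1 either way. Its arguments: {"type":"object","properties":{"series":{"type":"array","items":{"type":"array","items":{"type":"array","items":{"type":"number"}}}},"force":{"type":"number"}},"required":["series"]}

```bash
mkdir -p pics; ls; python3 - <<'E'
from workcell import env,cams,order
import cv2,pickle
d={}
for n in("side","top"):
    c=cams.read_camera(n);d[n]=c
    cv2.imwrite(f"pics/{n}0.png",c["frame"][:,:,::-1])
    print(n,c["K"],c["rvec"],c["tvec"])
pickle.dump(d,open("c0.pkl","wb"))
s=env.state();print(s["time"],s["tcp_pos"],s["tcp_rot"],s["finger_gap"])
E
```

```text
pics
side [[411.79771617   0.         324.640436  ]
 [  0.         411.79771617 207.77622955]
 [  0.           0.           1.        ]] [ 0.91540022 -2.60792557  0.95812167] [0.49093697 0.35129193 0.74259942]
top [[416.80156125   0.         320.45170832]
 [  0.         416.80156125 200.74737753]
 [  0.           0.           1.        ]] [ 2.13932656 -2.2007566   0.13184366] [0.03171976 0.62996782 1.13195184]
0.1 [0.12836646 0.48291211 0.20294734] [[-9.66439591e-01  2.56893850e-01 -2.59140558e-04]
 [ 2.56893981e-01  9.66439087e-01 -9.86698776e-04]
 [-3.03328361e-06 -1.02015641e-03 -9.99999480e-01]] 1.0031769842833491
```

View pics/side0.png

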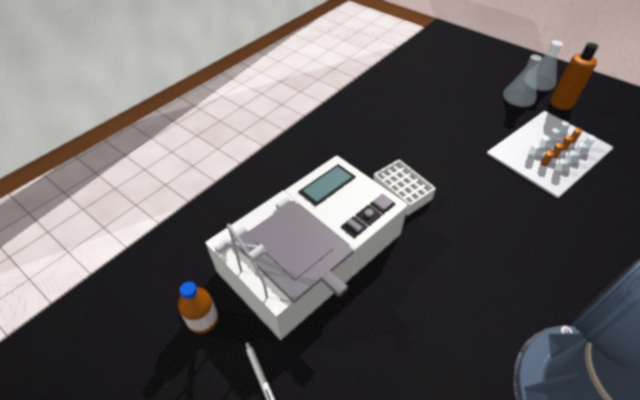

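View pics/top0.png

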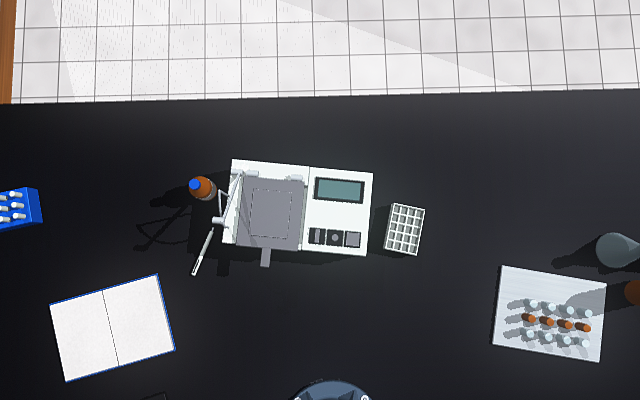

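The side view shows the photometer with its tab near (335,283), keys (355,225)-(382,203), and the setting arm at (235,240). In the top view the keys are at (317,235), (335,237), (352,239), apparently bar, round, square. The tab is at (265,257), the setting arm is left of the lid, and the rack is to the right. I'll enlarge both.

```bash
python3 - <<'E'
import cv2,pickle,numpy as np
d=pickle.load(open("c0.pkl","rb"))
t=d["top"]["frame"][150:280,210:390,::-1]; cv2.imwrite("pics/t1.png",cv2.resize(t,None,fx=4.4,fy=4.4,interpolation=cv2.INTER_CUBIC))
t=d["side"]["frame"][150:340,195:445,::-1]; cv2.imwrite("pics/s1.png",cv2.resize(t,None,fx=3.1,fy=3.1,interpolation=cv2.INTER_CUBIC))
E
```

```text
(no output)
```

View pics/t1.png

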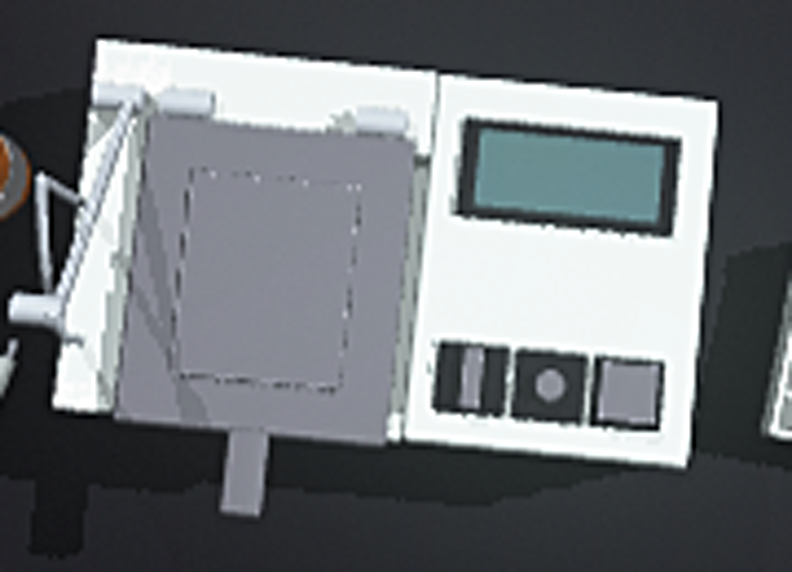

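View pics/s1.png

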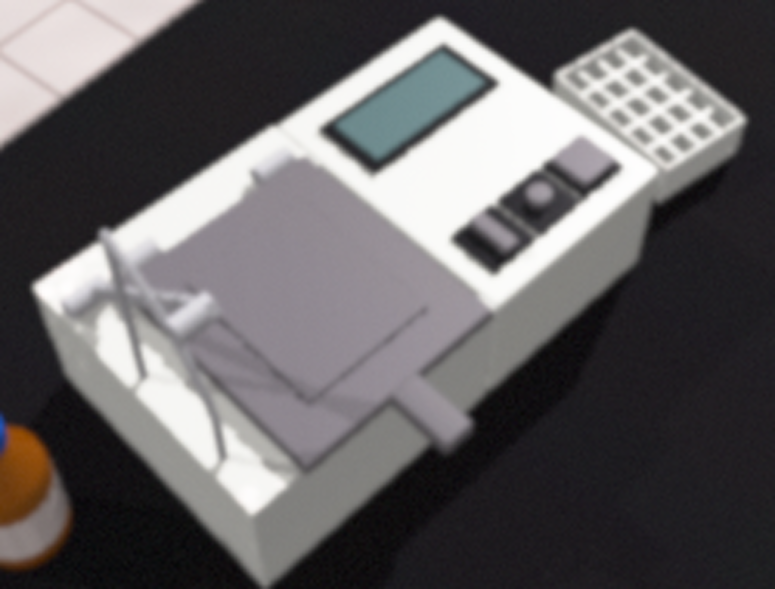

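Top crop: bar key (473,378), round (550,386), square (629,392), tab end corners (221,512)/(260,517), arm from (138,100) to its stub at (10–60,308). Side crop: bar (497,232), round (540,192), square (585,160), stub (195,312). Next I triangulate and fit the photometer pose and arm angle.

```bash
cat >h.py <<'E'
import numpy as np,cv2,pickle
from scipy.optimize import least_squares
d=pickle.load(open("c0.pkl","rb"))
S={"top":(4.4,210,150),"side":(3.1,195,150)}
def full(n,p):
    s,a,b=S[n];p=np.array(p,float);return (p+.5)/s-.5+[a,b]
def crop(n,q):
    s,a,b=S[n];return (np.array(q)+.5-[a,b])*s-.5
def proj(n,X):
    c=d[n];return cv2.projectPoints(np.array(X,float).reshape(-1,3),c["rvec"],c["tvec"],c["K"],None)[0].reshape(-1,2)
def P(n):
    c=d[n];return c["K"]@np.c_[cv2.Rodrigues(c["rvec"])[0],c["tvec"]]
def tri(a,b):
    X=cv2.triangulatePoints(P("top"),P("side"),full("top",a),full("side",b)).ravel();return X[:3]/X[3]
E
cat >fit.py <<'E'
from h import *
T=dict(bar=(473,378),round=(550,386),sq=(629,392),fr=(687,466),rr=(716,101),rl=(97,39),fl=(54,408))
Q=dict(bar=(497,232),round=(540,192),sq=(585,160),fr=(655,175),rr=(440,17),rl=(35,290),fl=(265,512))
for k in T: print(k,tri(T[k],Q[k]).round(4))
print("tab end L",tri((221,512),(441,447)).round(4),"R",tri((260,517),(471,420)).round(4))
L=dict(fr=(-.1,-.19,.108),rr=(.12,-.19,.108),rl=(.12,.185,.108),fl=(-.1,.185,.108))
def W(p,X):
    c,s=np.cos(p[2]),np.sin(p[2]);X=np.atleast_2d(X);return np.c_[p[0]+c*X[:,0]-s*X[:,1],p[1]+s*X[:,0]+c*X[:,1],X[:,2]]
ks=list(L);M=np.array([L[k] for k in ks])
def res(p):
    pts=W(p[:3],M);keys=W(p[:3],[[p[3],p[4]+i*.046,.12] for i in(1,0,-1)])
    A=np.r_[pts,keys];n=ks+["bar","round","sq"]
    return np.r_[(proj("top",A)-full("top",[T[k] for k in n])).ravel(),(proj("side",A)-full("side",[Q[k] for k in n])).ravel()]
r=least_squares(res,[.55,.05,-.1,-.07,-.1],loss="soft_l1");p=r.x
print(p.round(4),np.abs(res(p)).reshape(-1,2).round(1).tolist())
keys=W(p,[[p[3],p[4]+i*.046,.12] for i in(1,0,-1)]);print("keys b,r,s",keys.round(4))
tab=W(p,[[.085-.212,.068,.115],[.085-.237,.068+.012,.122],[.085-.237,.068-.012,.122]]);print("tab",tab.round(4),crop("top",proj("top",tab)).round(),crop("side",proj("side",tab)).round())
print("stub/tip by tri",)
for th in(.4,.5,.6,.7,.8):
    a=[[.085-r_*np.cos(th),.16,.115+r_*np.sin(th)] for r_ in(0,.18,.19)]
    print(th,crop("top",proj("top",W(p,a))).round().tolist(),crop("side",proj("side",W(p,a))).round().tolist())
np.save("p.npy",p)
E
python3 fit.py
```

```text
bar [0.5304 0.0255 0.1195]
round [ 0.5253 -0.0186  0.1233]
sq [ 0.5199 -0.0653  0.1189]
fr [ 0.4776 -0.0983  0.1033]
rr [ 0.6922 -0.1247  0.1108]
rl [0.74   0.2451 0.1088]
fl [0.5186 0.2691 0.1162]
tab end L [0.4599 0.1745 0.1218] R [0.4562 0.1514 0.1256]
[ 0.5982  0.0763 -0.1225 -0.0607 -0.1042] [[0.7, 0.4], [0.9, 0.2], [0.4, 0.6], [0.3, 0.1], [0.1, 0.3], [0.4, 0.2], [0.3, 0.5], [2.0, 1.4], [0.6, 0.0], [0.8, 0.2], [4.0, 2.1], [0.9, 0.2], [0.0, 0.7], [0.3, 0.4]]
keys b,r,s [[ 0.5308  0.026   0.12  ]
 [ 0.5252 -0.0197  0.12  ]
 [ 0.5196 -0.0653  0.12  ]]
tab [[0.4804 0.1593 0.115 ]
 [0.4571 0.1743 0.122 ]
 [0.4542 0.1505 0.122 ]] [[247. 473.]
 [220. 515.]
 [261. 519.]] [[431. 416.]
 [448. 450.]
 [476. 424.]]
stub/tip by tri
0.4 [[131.0, 101.0], [73.0, 375.0], [70.0, 392.0]] [[94.0, 294.0], [254.0, 401.0], [265.0, 408.0]]
0.5 [[131.0, 101.0], [68.0, 360.0], [65.0, 376.0]] [[94.0, 294.0], [242.0, 376.0], [252.0, 382.0]]
0.6 [[131.0, 101.0], [64.0, 341.0], [60.0, 356.0]] [[94.0, 294.0], [228.0, 350.0], [237.0, 353.0]]
0.7 [[131.0, 101.0], [61.0, 319.0], [56.0, 333.0]] [[94.0, 294.0], [212.0, 322.0], [220.0, 324.0]]
0.8 [[131.0, 101.0], [58.0, 294.0], [53.0, 307.0]] [[94.0, 294.0], [195.0, 294.0], [201.0, 294.0]]
```

Fit agrees within about 1 px (the occluded side-view front-left corner is the exception) and heights are right. The tab matches its predicted position. I'll zoom on the setting arm for its angle.

```bash
python3 - <<'E'
from h import *
a=d["top"]["frame"][160:240,205:250,::-1];b=d["side"]["frame"][215:275,205:275,::-1]
a=cv2.resize(a,(315,560),interpolation=cv2.INTER_CUBIC);b=cv2.resize(b,(480,411),interpolation=cv2.INTER_CUBIC)
o=np.zeros((560,800,3),np.uint8);o[:,:315]=a;o[:411,318:798]=b
p=np.load("p.npy");c,s=np.cos(p[2]),np.sin(p[2])
W=lambda x,y,z:[p[0]+c*x-s*y,p[1]+s*x+c*y,z]
for th in(.6,.7,.8):
  X=[W(.085-.19*np.cos(th),.16,.115+.19*np.sin(th))]
  u=(proj("top",X)[0]+.5-[205,160])*7;v=(proj("side",X)[0]+.5-[205,215])*6.857+[318,0]
  for q,co in((u,(0,0,255)),(v,(0,0,255))): cv2.circle(o,tuple(int(i) for i in q),2,co,-1)
cv2.imwrite("pics/z.png",o)
E
```

```text
(no output)
```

View pics/z.png

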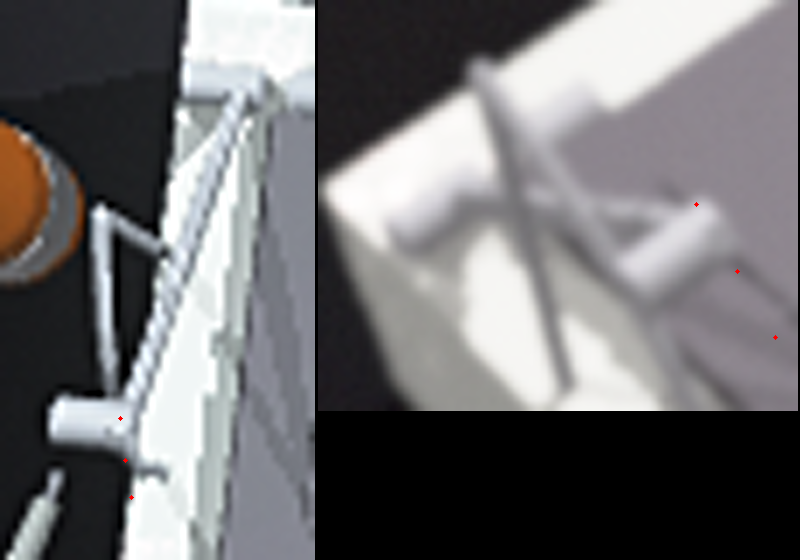

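The zoom shows the arm ending in the stub: right end of the stub near (125,424) in the top part and (704,225) in the side part, left ends (55,420) and (640,278).

```bash
python3 - <<'E'
from h import *
p=np.load("p.npy");c,s=np.cos(p[2]),np.sin(p[2])
def TR(u,v):
  X=cv2.triangulatePoints(P("top"),P("side"),np.array(u)/7.-.5+[205,160],(np.array(v)-[318,0])/6.857-.5+[205,215]).ravel();X=X[:3]/X[3]
  e=X[:2]-p[:2];l=[c*e[0]+s*e[1],-s*e[0]+c*e[1],X[2]]
  return np.round(l,4),"r",np.hypot(.085-l[0],l[2]-.115).round(4),"th",np.arctan2(l[2]-.115,.085-l[0]).round(3)
print(TR((125.,424.),(704.,225.)));print(TR((55.,420.),(640.,275.)))
print(TR((180.,265.),(600.,203.)))
E
```

```text
(array([-0.0487,  0.1599,  0.2444]), 'r', np.float64(0.186), 'th', np.float64(0.769))
(array([-0.0505,  0.1809,  0.2478]), 'r', np.float64(0.1897), 'th', np.float64(0.775))
(array([0.0082, 0.1577, 0.1935]), 'r', np.float64(0.1099), 'th', np.float64(0.796))
```

Setting arm angle ≈ 0.775 rad and radius 0.186, which is consistent. Now a helper for the moves.

```bash
cat >m.py <<'E'
import numpy as np,sys
from scipy.spatial.transform import Rotation as R
from workcell import env
p=np.load("p.npy")
def rot(tilt): # tool down, y along photometer y, tilted about photometer y
    B=R.from_euler("z",p[2])*R.from_euler("y",tilt)
    return B.as_matrix()@np.array([[-1,0,0],[0,1,0],[0,0,-1.]])
def rel(pos,Rm,s=None,R0=None,p0=None):
    if R0 is None:
        s=env.state();R0=s["tcp_rot"];p0=s["tcp_pos"]
    R0=np.array(R0);sh=R0.T@(np.array(pos)-p0)/.2;tu=R.from_matrix(R0.T@Rm).as_rotvec()/np.pi
    return sh.round(4).tolist(),tu.round(4).tolist()
E
python3 - <<'E'
from m import *
s=env.state();R0=s["tcp_rot"];p0=s["tcp_pos"];t=rot(0)
W=[(.26,.315,.2),(.40,.147,.2),(.525,-.02,.2),(.5252,-.0197,.14)]
for w in W:
    print(w,rel(w,t,None,R0,p0)); R0,p0=t,np.array(w)
E
```

```text
(0.26, 0.315, 0.2) ([-0.8518, -0.6423, 0.0154], [-0.0003, -0.0, -0.0437])
(0.4, 0.147, 0.2) ([-0.7974, -0.7482, 0.0], [0.0, 0.0, 0.0])
(0.525, -0.02, 0.2) ([-0.7224, -0.7524, 0.0], [0.0, 0.0, 0.0])
(0.5252, -0.0197, 0.14) ([-0.0008, 0.0016, 0.3], [0.0, 0.0, 0.0])
```

>>> {"api": "servo_tool", "payload": {
  "series": [
    [[0,-0.4,-0.3,0,0,0,-0.0437],[0,-0.85,-0.64,0.015,0,0,-0.0437],[0,-0.85,-0.64,0.015,0,0,-0.0437],[0,-0.85,-0.64,0.015,0,0,-0.0437],[0,-0.85,-0.64,0.015,0,0,-0.0437],[0,-0.85,-0.64,0.015,0,0,-0.0437]]
  ]
}}

```text
time: 0.85
tcp_pos: [0.2596, 0.3161, 0.2003]
tcp_rot: [[-0.992, 0.122, -0.0], [0.122, 0.992, -0.0], [0.0, -0.0, -1.0]]
contact_force: [-0.4, -0.1, 0.1]
finger_gap: 0.001
grip_force: 0.0
```

>>> {"api": "servo_tool", "payload": {
  "series": [
    [[0,-0.8,-0.75,0,0,0,0],[0,-0.8,-0.75,0,0,0,0],[0,-0.8,-0.75,0,0,0,0],[0,-0.8,-0.75,0,0,0,0],[0,-0.8,-0.75,0,0,0,0],[0,-0.8,-0.75,0,0,0,0]]
  ]
}}

```text
time: 1.6
tcp_pos: [0.3999, 0.1483, 0.2003]
tcp_rot: [[-0.993, 0.121, -0.001], [0.121, 0.993, 0.0], [0.001, 0.0, -1.0]]
contact_force: [0.2, 0.6, -0.1]
finger_gap: -0.001
grip_force: 0.0
```

>>> {"api": "servo_tool", "payload": {
  "series": [
    [[0,-0.72,-0.75,0,0,0,0],[0,-0.72,-0.75,0,0,0,0],[0,-0.72,-0.75,0,0,0,0],[0,-0.72,-0.75,0,0,0,0],[0,-0.72,-0.75,0,0,0,0],[0,-0.72,-0.75,0,0,0,0],[0,-0.72,-0.75,0,0,0,0]]
  ]
}}

```text
time: 2.48
tcp_pos: [0.5244, -0.0177, 0.2007]
tcp_rot: [[-0.993, 0.12, 0.0], [0.12, 0.993, 0.0], [-0.0, 0.0, -1.0]]
contact_force: [-0.1, -0.3, -0.3]
finger_gap: 0.004
grip_force: 0.0
```

```bash
python3 - <<'E'
from m import *
s=env.state();print(s["time"],s["tcp_pos"],s["finger_gap"],s["contact_force"])
print(rel((.5252,-.0197,.130),rot(0)))
E
```

```text
2.475 [ 0.52443921 -0.01769094  0.20072891] 0.004379803089887676 [-0.11910517 -0.3021616  -0.32119084]
([-0.0049, -0.0096, 0.3536], [0.0001, 0.0001, 0.0006])
```

>>> {"api": "servo_tool", "payload": {
  "series": [
    [[0,-0.005,-0.009,0.2,0,0,0],[0,-0.005,-0.009,0.37,0,0,0],[0,-0.005,-0.009,0.37,0,0,0],[0,-0.005,-0.009,0.4,0,0,0],[0,-0.005,-0.009,0.415,0,0,0],[0,-0.005,-0.009,0.422,0,0,0],[0,-0.005,-0.009,0.422,0,0,0],[0,-0.005,-0.009,0.422,0,0,0]]
  ]
}}

```text
time: 3.48
tcp_pos: [0.5258, -0.021, 0.1162]
tcp_rot: [[-0.992, 0.122, 0.0], [0.122, 0.992, -0.0], [-0.0, 0.0, -1.0]]
contact_force: [0.6, -0.6, -0.3]
finger_gap: 0.001
grip_force: 0.0
```

>>> {"api": "servo_tool", "payload": {
  "series": [
    [[0,0,0,0.01,0,0,0],[0,0,0,0.01,0,0,0],[0,0,0,0.01,0,0,0]]
  ]
}}

```text
time: 3.85
tcp_pos: [0.5257, -0.021, 0.114]
tcp_rot: [[-0.992, 0.122, -0.0], [0.122, 0.992, -0.0], [0.0, -0.0, -1.0]]
contact_force: [-0.0, 0.4, -1.2]
finger_gap: -0.0
grip_force: 0.0
```

```bash
python3 - <<'E'
from workcell import env,cams
import cv2
s=env.state();print(s["tcp_pos"],s["contact_force"],s["moment"],s["effort"])
t=cams.read_camera("top")["frame"][150:280,210:390,::-1];u=cams.read_camera("side")["frame"][150:280,265:445,::-1]
cv2.imwrite("pics/k1.png",cv2.vconcat([cv2.resize(i,(415,300),interpolation=cv2.INTER_CUBIC) for i in(t,u)]))
E
```

```text
[ 0.52565428 -0.02101847  0.11397631] [-0.0304432   0.35481688 -1.1513634 ] [-0.01622891 -0.00226003  0.03403836] [-3.22104512e-03 -7.45799160e+01  4.68896842e+01 -1.05981971e-02
 -2.53847711e-04  2.61849934e-06]
```

View pics/k1.png

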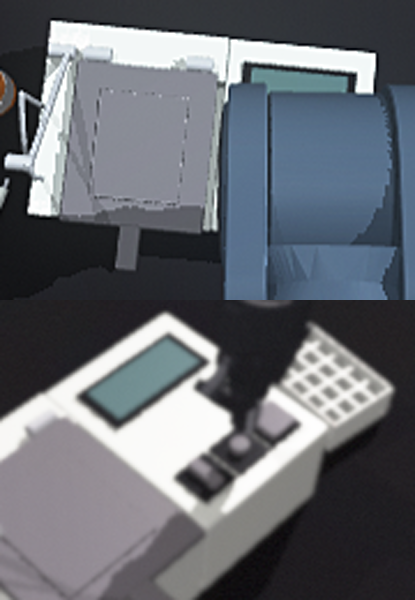

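The side half shows the round key at (238,440) uncovered, with the closed fingertip at about (247,420), apparently beyond it. I need a closer look, with the TCP projected.

```bash
python3 - <<'E'
from h import *
from workcell import cams
c=cams.read_camera("side");pickle.dump(c,open("c1.pkl","wb"))
print(np.abs(c["tvec"]-d["side"]["tvec"]).max())
print("tcp proj",((proj("side",[[.5257,-.021,.114],[.5252,-.0197,.12]])+.5-[340,180])*10).round())
o=cv2.resize(c["frame"][180:235,340:410,::-1],None,fx=10,fy=10,interpolation=cv2.INTER_CUBIC)
o=cv2.convertScaleAbs(o,alpha=1.5,beta=15)
cv2.imwrite("pics/k2.png",o)
E
```

```text
0.0
tcp proj [[293. 341.]
 [294. 328.]]
```

View pics/k2.png

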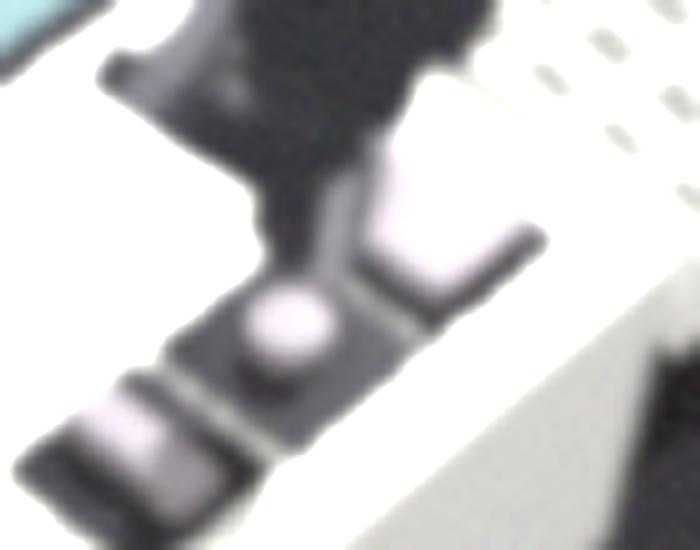

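The key cap at (292,320) is fully uncovered. The fingertip ends at about (305,272), whereas the TCP should project to (293,341), so the fingers seem to end above it. I'll quantify that by differencing against the first image.

```bash
python3 - <<'E'
from h import *
c=pickle.load(open("c1.pkl","rb"))
df=np.abs(c["frame"].astype(int)-d["side"]["frame"].astype(int)).max(2)
for r in range(194,220): print(r,"".join("#" if x>40 else "+" if x>15 else "." for x in df[r,345:400]))
cam=-cv2.Rodrigues(c["rvec"])[0].T@c["tvec"];print(cam)
X=[[.5257,-.021,z] for z in(.114,.12,.126,.132,.138,.144)];print(proj("side",X).round(1).tolist())
X=[[.5257+k*.1*0.1,-.021,.114] for k in(0,1,2)];print(proj("side",X).round(1).tolist())
E
```

```text
194 ..........+########################+...................
195 ............+######################+...................
196 .............+####################+....................
197 ...............+##################+....................
198 .................+###############+.....................
199 ..................+##############+.....................
200 ...................##############+.....................
201 ...................#############+......................
202 ...................########+.+##+......................
203 ...................+######+++.++.......................
204 ...................+######.+#+.........................
205 ....................+#####.+#++........................
206 .....................+++++..+++........................
207 .......................................................
208 .......................................................
209 .......................................................
210 .......................................................
211 .......................................................
212 .......................................................
213 .......................................................
214 .......................................................
215 .......................................................
216 .......................................................
217 .......................................................
218 .......................................................
219 .......................................................
[0.26094696 0.47519047 0.78865692]
[[368.8, 213.6], [369.0, 211.8], [369.3, 210.0], [369.6, 208.2], [369.9, 206.3], [370.1, 204.4]]
[[368.8, 213.6], [364.9, 211.3], [361.1, 209.1]]
```

The tip ends at row ~206 on the vertical line above the key. So the fingers hover about 20–25 mm above the cap (tool end shorter than reported), and there is no contact force. I'll descend in small steps watching force.

>>> {"api": "servo_tool", "payload": {
  "series": [
    [[0,0,0,0.03,0,0,0],[0,0,0,0.03,0,0,0],[0,0,0,0.03,0,0,0]]
  ]
}}

```text
time: 4.38
tcp_pos: [0.5256, -0.021, 0.1079]
tcp_rot: [[-0.992, 0.122, -0.0], [0.122, 0.992, -0.0], [0.0, -0.0, -1.0]]
contact_force: [0.3, 0.2, -0.5]
finger_gap: 0.004
grip_force: 0.0
```

```bash
python3 - <<'E'
from h import *
from workcell import cams,env
c=cams.read_camera("side");s=env.state();print(s["tcp_pos"],s["contact_force"])
df=np.abs(c["frame"].astype(int)-d["side"]["frame"].astype(int)).max(2)
for r in range(198,218): print(r,"".join("#" if x>40 else "+" if x>12 else "." for x in df[r,345:400]))
E
```

```text
[ 0.52565568 -0.02097436  0.10802098] [-0.56282867 -0.85332438 -0.28229337]
198 ............++###################+.....................
199 ..............+##################+.....................
200 ................+################+.....................
201 ..................+##############+.....................
202 ...................########+.+##+......................
203 ...................#######+++.+++......................
204 ...................#######.+#+.........................
205 ...................#######++#+++.......................
206 ...................+#####++.+++++......................
207 ....................++++++.....+.......................
208 ........................++.............................
209 ........................++.............................
210 .......................................................
211 .......................................................
212 .......................................................
213 .......................................................
214 .......................................................
215 .......................................................
216 .......................................................
217 .......................................................
```

No contact at z = 0.108, which confirms the offset. Continuing down.

>>> {"api": "servo_tool", "payload": {
  "series": [
    [[0,0,0,0.02,0,0,0],[0,0,0,0.02,0,0,0]]
  ]
}}

```text
time: 4.68
tcp_pos: [0.5255, -0.021, 0.1037]
tcp_rot: [[-0.993, 0.122, -0.001], [0.122, 0.993, 0.0], [0.001, -0.0, -1.0]]
contact_force: [-0.0, -0.2, 0.3]
finger_gap: -0.001
grip_force: 0.0
```

>>> {"api": "servo_tool", "payload": {
  "series": [
    [[0,0,0,0.01,0,0,0],[0,0,0,0.01,0,0,0]]
  ]
}}

```text
time: 4.92
tcp_pos: [0.5256, -0.021, 0.1019]
tcp_rot: [[-0.992, 0.122, -0.0], [0.122, 0.992, -0.0], [0.0, -0.0, -1.0]]
contact_force: [1.3, 0.1, 0.1]
finger_gap: -0.001
grip_force: 0.0
```

>>> {"api": "servo_tool", "payload": {
  "series": [
    [[0,0,0,0.01,0,0,0],[0,0,0,0.01,0,0,0]]
  ]
}}

```text
time: 5.18
tcp_pos: [0.5256, -0.021, 0.0999]
tcp_rot: [[-0.993, 0.122, -0.0], [0.122, 0.993, -0.0], [0.0, -0.0, -1.0]]
contact_force: [0.9, 0.4, -0.0]
finger_gap: 0.001
grip_force: 0.0
```

```bash
python3 - <<'E'
from h import *
from workcell import cams,env
c=cams.read_camera("side");s=env.state();print(s["tcp_pos"],s["contact_force"])
df=np.abs(c["frame"].astype(int)-d["side"]["frame"].astype(int)).max(2)
for r in range(200,218): print(r,"".join("#" if x>40 else "+" if x>12 else "." for x in df[r,345:400]))
E
```

```text
[ 0.52565933 -0.02097542  0.0999537 ] [ 0.00885497 -0.47217608  0.92995329]
200 ...........+#####################+.....................
201 ............+####################+.....................
202 ..............+#############++###+.....................
203 ................+#########+.+.++++.....................
204 ..................+#######.+#+.........................
205 ..................+#######++#+++.......................
206 ..................+######++.+++++......................
207 ..................+###++++.....++......................
208 ...................+++####+..+.........................
209 ....................+#####+............................
210 ....................+######+...........................
211 ....................+######++..........................
212 ...................++######++..........................
213 ....................+#####+++..........................
214 ....................+++##++............................
215 .....................+++++.............................
216 .......................................................
217 .......................................................
```

>>> {"api": "servo_tool", "payload": {
  "series": [
    [[0,0,0,0.01,0,0,0],[0,0,0,0.01,0,0,0]]
  ]
}}

```text
time: 5.48
tcp_pos: [0.5256, -0.021, 0.0978]
tcp_rot: [[-0.993, 0.122, -0.0], [0.122, 0.993, -0.0], [0.0, -0.0, -1.0]]
contact_force: [-0.5, 0.3, -0.2]
finger_gap: -0.001
grip_force: 0.0
```

>>> {"api": "servo_tool", "payload": {
  "series": [
    [[0,0,0,0.007,0,0,0],[0,0,0,0.007,0,0,0]]
  ]
}}

```text
time: 5.72
tcp_pos: [0.5256, -0.021, 0.0965]
tcp_rot: [[-0.993, 0.122, -0.0], [0.122, 0.993, -0.0], [0.0, -0.0, -1.0]]
contact_force: [0.5, 0.2, 0.4]
finger_gap: -0.001
grip_force: 0.0
```

>>> {"api": "servo_tool", "payload": {
  "series": [
    [[0,0,0,0.007,0,0,0],[0,0,0,0.007,0,0,0]]
  ]
}}

```text
time: 5.98
tcp_pos: [0.5256, -0.021, 0.0951]
tcp_rot: [[-0.992, 0.122, -0.0], [0.122, 0.992, -0.0], [0.0, -0.0, -1.0]]
contact_force: [-0.4, 0.8, -0.0]
finger_gap: 0.0
grip_force: 0.0
```

>>> {"api": "servo_tool", "payload": {
  "series": [
    [[0,0,0,0.007,0,0,0],[0,0,0,0.007,0,0,0]]
  ]
}}

```text
time: 6.22
tcp_pos: [0.5256, -0.021, 0.0937]
tcp_rot: [[-0.993, 0.122, -0.0], [0.122, 0.993, -0.0], [0.0, -0.0, -1.0]]
contact_force: [-0.2, 0.1, -0.0]
finger_gap: 0.005
grip_force: 0.0
```

```bash
python3 - <<'E'
from h import *
from workcell import cams,env
f=[]
for i in range(4):
    c=cams.read_camera("side");s=env.state();f.append(s["contact_force"])
print(s["tcp_pos"],np.mean(f,0))
df=np.abs(c["frame"].astype(int)-d["side"]["frame"].astype(int)).max(2)
for r in range(200,220): print(r,"".join("#" if x>40 else "+" if x>12 else "." for x in df[r,345:400]))
E
```

```text
[ 0.52571446 -0.02101278  0.0938441 ] [ 0.01033069  0.07452551 -0.39815519]
200 ........+#########################+....................
201 .........+#######################+.....................
202 ..........++####################++.....................
203 ............+##############++++++......................
204 ..............+###########+.++..+......................
205 ................+#########++++++.......................
206 .................+#######++.+++++......................
207 ..................####+#++....+++......................
208 ..................++######...+.........................
209 ...................+######+............................
210 ...................+#######+...........................
211 ...................+########+..........................
212 ...................+########+..........................
213 ...................++######++..........................
214 ....................++####++...........................
215 .....................++++++............................
216 .......................................................
217 .......................................................
218 .................++......++............................
219 ..................++....++++...........................
```

Tip edge now reaches row ~219, so contact should be imminent. Stepping on and watching force and effort.

>>> {"api": "servo_tool", "payload": {
  "series": [
    [[0,0,0,0.007,0,0,0],[0,0,0,0.007,0,0,0]]
  ]
}}

```text
time: 6.68
tcp_pos: [0.5256, -0.021, 0.0923]
tcp_rot: [[-0.993, 0.122, -0.0], [0.122, 0.993, 0.0], [0.0, -0.0, -1.0]]
contact_force: [0.4, -0.0, -0.5]
finger_gap: -0.004
grip_force: 0.0
```

>>> {"api": "servo_tool", "payload": {
  "series": [
    [[0,0,0,0.007,0,0,0],[0,0,0,0.007,0,0,0]]
  ]
}}

```text
time: 6.92
tcp_pos: [0.5257, -0.021, 0.091]
tcp_rot: [[-0.992, 0.122, 0.0], [0.122, 0.992, 0.0], [-0.0, 0.0, -1.0]]
contact_force: [-0.7, -0.1, 1.8]
finger_gap: -0.003
grip_force: 0.9
```

```bash
python3 - <<'E'
from h import *
from workcell import cams,env
f=[]
for i in range(4):
    c=cams.read_camera("side");s=env.state();f.append(s["contact_force"])
print(s["tcp_pos"],np.mean(f,0),s["effort"])
df=np.abs(c["frame"].astype(int)-d["side"]["frame"].astype(int)).max(2)
for r in range(200,222): print(r,"".join("#" if x>40 else "+" if x>12 else "." for x in df[r,345:400]))
cv2.imwrite("pics/k3.png",cv2.convertScaleAbs(cv2.resize(c["frame"][170:230,335:415,::-1],None,fx=9,fy=9,interpolation=cv2.INTER_CUBIC),alpha=2.2,beta=25))
E
```

```text
[ 0.52571004 -0.02098202  0.09106462] [-0.59921776  0.07241177  1.68280759] [ 3.15091369e-03 -7.42751384e+01  4.57370996e+01 -1.76019142e-01
 -2.16022163e-04  2.31821900e-05]
200 ......+###########################+....................
201 ........+########################++....................
202 .........+#######################+.....................
203 ..........++###############+++++++.....................
204 ............+#############+.....+......................
205 ..............+###########+.++++.......................
206 ................+########++.+++++......................
207 .................+####+#++.....++......................
208 ..................++######+..+.........................
209 ...................+######+............................
210 ...................+#######+...........................
211 ...................#########+..........................
212 ...................+########+..........................
213 ...................+#######++.......+..................
214 ....................++####++...........................
215 ......................++++.............................
216 .................+.....................................
217 .................+.....................................
218 .................++......+++...........................
219 ..................++....++++...........................
220 ...................+++++++++...........................
221 .............++......++++++............................
```

View pics/k3.png

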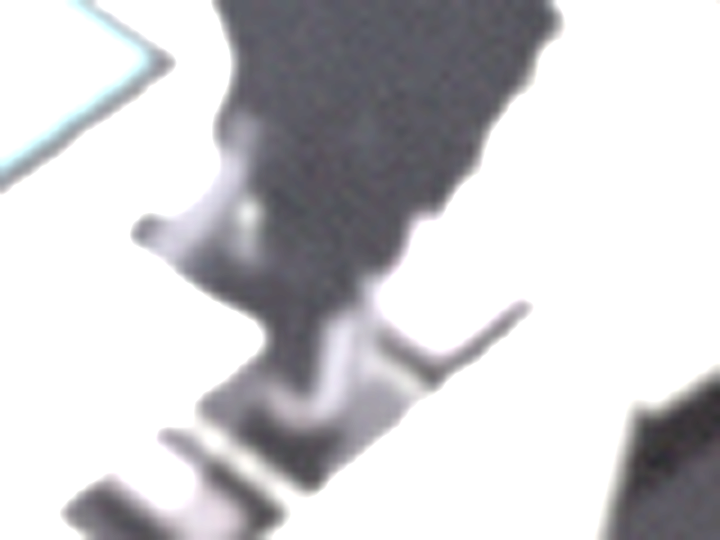

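The picture shows the fingertip on the round cap, its rim visible at (290,400). With 1.7 N, contact began at reported z ≈ 0.092, so the real tip is about 28 mm above the reported TCP. Pressing fully now.

>>> {"api": "servo_tool", "payload": {
  "series": [
    [[0,0,0,0.009,0,0,0],[0,0,0,0.018,0,0,0],[0,0,0,0.018,0,0,0],[0,0,0,0.018,0,0,0]]
  ]
}}

```text
time: 7.62
tcp_pos: [0.5258, -0.021, 0.0875]
tcp_rot: [[-0.993, 0.122, 0.0], [0.122, 0.993, -0.0], [-0.0, 0.0, -1.0]]
contact_force: [-1.1, 0.6, 3.6]
finger_gap: -0.001
grip_force: 2.1
```

>>> {"api": "servo_tool", "payload": {
  "series": [
    [[0,0,0,0.006,0,0,0],[0,0,0,0.006,0,0,0],[0,0,0,0.006,0,0,0]]
  ]
}}

```text
time: 8.0
tcp_pos: [0.5258, -0.021, 0.0869]
tcp_rot: [[-0.993, 0.122, 0.001], [0.122, 0.993, -0.0], [-0.001, 0.0, -1.0]]
contact_force: [-5.3, 0.2, 14.5]
finger_gap: 0.001
grip_force: 7.6
```

```bash
python3 - <<'E'
from m import *
from workcell import cams
f=[]
for i in range(4):
    cams.read_camera("side");s=env.state();f.append(s["contact_force"])
print(s["tcp_pos"],np.mean(f,0))
print(rel((.5196,-.0660,.0980),rot(0)),rel((.5308,.0255,.0980),rot(0)))
E
```

```text
[ 0.52581955 -0.02096714  0.08689649] [-4.52490942  0.10122036 14.93872152]
([0.0033, -0.2273, -0.0555], [0.0, 0.0002, 0.0]) ([0.0036, 0.2336, -0.0555], [0.0, 0.0002, 0.0])
```

Round key bottomed (15 N). Raise, shift to the square key, press.

>>> {"api": "servo_tool", "payload": {
  "series": [
    [[0,0,0,-0.05,0,0,0],[0,0,0,-0.1,0,0,0],[0,0,0,-0.1,0,0,0],[0,0.003,-0.12,-0.1,0,0,0],[0,0.003,-0.228,-0.1,0,0,0],[0,0.003,-0.228,-0.1,0,0,0],[0,0.003,-0.228,-0.04,0,0,0],[0,0.003,-0.228,-0.012,0,0,0],[0,0.003,-0.228,-0.006,0,0,0],[0,0.003,-0.228,-0.006,0,0,0]]
  ]
}}

```text
time: 9.45
tcp_pos: [0.5193, -0.0656, 0.0872]
tcp_rot: [[-0.993, 0.122, -0.0], [0.122, 0.993, 0.0], [0.0, 0.0, -1.0]]
contact_force: [-1.5, 1.7, 4.1]
finger_gap: 0.0
grip_force: 2.2
```

>>> {"api": "servo_tool", "payload": {
  "series": [
    [[0,0,0,0.004,0,0,0],[0,0,0,0.004,0,0,0],[0,0,0,0.004,0,0,0]]
  ]
}}

```text
time: 9.82
tcp_pos: [0.5194, -0.0656, 0.0869]
tcp_rot: [[-0.993, 0.122, 0.0], [0.122, 0.993, 0.0], [-0.0, 0.0, -1.0]]
contact_force: [-4.9, 2.2, 12.8]
finger_gap: 0.0
grip_force: 6.7
```

>>> {"api": "servo_tool", "payload": {
  "series": [
    [[0,0,0,-0.05,0,0,0],[0,0,0,-0.1,0,0,0],[0,0,0,-0.1,0,0,0],[0,0,0.2,-0.1,0,0,0],[0,0,0.459,-0.1,0,0,0],[0,0,0.459,-0.1,0,0,0],[0,0,0.459,-0.1,0,0,0],[0,0,0.459,-0.04,0,0,0],[0,0,0.459,-0.012,0,0,0],[0,0,0.459,-0.006,0,0,0]]
  ]
}}

```text
time: 11.08
tcp_pos: [0.5304, 0.0242, 0.0874]
tcp_rot: [[-0.992, 0.123, -0.001], [0.123, 0.992, -0.001], [0.001, -0.001, -1.0]]
contact_force: [-1.4, -2.4, 3.9]
finger_gap: 0.0
grip_force: 2.1
```

>>> {"api": "servo_tool", "payload": {
  "series": [
    [[0,0,0,0.004,0,0,0],[0,0,0,0.006,0,0,0],[0,0,0,0.006,0,0,0]]
  ]
}}

```text
time: 11.45
tcp_pos: [0.5306, 0.0245, 0.087]
tcp_rot: [[-0.992, 0.123, 0.0], [0.123, 0.992, -0.001], [-0.0, -0.001, -1.0]]
contact_force: [-4.1, -4.8, 8.0]
finger_gap: 0.002
grip_force: 4.2
```

All three keys were bottomed. Next, raise and work out the approach to the tab.

>>> {"api": "servo_tool", "payload": {
  "series": [
    [[0,0,0,-0.1,0,0,0],[0,0,0,-0.3,0,0,0],[0,0,0,-0.3,0,0,0],[0,0,0,-0.3,0,0,0]]
  ]
}}

```text
time: 11.95
tcp_pos: [0.5306, 0.025, 0.1461]
tcp_rot: [[-0.993, 0.122, -0.0], [0.122, 0.993, 0.0], [0.0, 0.0, -1.0]]
contact_force: [0.1, -0.5, -1.1]
finger_gap: -0.001
grip_force: 0.0
```

```bash
cat >>m.py <<'E'
def tabpose(th,tilt,r=.216,back=.050):
    x,z=.085-r*np.cos(th),.115+r*np.sin(th);c,s=np.cos(p[2]),np.sin(p[2]);Rm=rot(tilt)
    g=np.array([p[0]+c*x-s*.068,p[1]+s*x+c*.068,z]);return g+back*Rm[:,2],Rm
E
python3 - <<'E'
from m import *
q,Rm=tabpose(0,0);print(q,env.state()["tcp_pos"]);print(rel((q[0],q[1],.146),Rm));print(rel(q,Rm))
E
```

```text
[0.47646828 0.15981662 0.065     ] [0.53059487 0.02500806 0.14613278]
([0.351, 0.6359, 0.0008], [0.0, -0.0001, 0.0])
([0.3508, 0.6359, 0.4058], [0.0, -0.0001, 0.0])
```

>>> {"api": "servo_tool", "payload": {
  "series": [
    [[0,0.15,0.3,0,0,0,0],[0.8,0.351,0.636,0,0,0,0],[0.8,0.351,0.636,0,0,0,0],[0.8,0.351,0.636,0,0,0,0],[0.8,0.351,0.636,0,0,0,0],[0.8,0.351,0.636,0.15,0,0,0],[0.8,0.351,0.636,0.15,0,0,0]]
  ]
}}

```text
time: 12.82
tcp_pos: [0.4756, 0.1584, 0.1149]
tcp_rot: [[-0.992, 0.124, -0.003], [0.124, 0.992, -0.001], [0.003, -0.002, -1.0]]
contact_force: [-0.1, -0.5, -0.0]
finger_gap: 0.8
grip_force: 0.0
```

```bash
python3 - <<'E'
from h import *
from workcell import cams,env
c=cams.read_camera("side");s=env.state();print(s["tcp_pos"],s["finger_gap"])
pickle.dump(c,open("c2.pkl","wb"))
cv2.imwrite("pics/g1.png",cv2.convertScaleAbs(cv2.resize(c["frame"][200:310,240:390,::-1],None,fx=5,fy=5,interpolation=cv2.INTER_CUBIC),alpha=1.8,beta=20))
t=s["tcp_pos"];print(((proj("side",[t,t+[0,0,.028],t+[0,0,.047]])+.5-[240,200])*5).round())
E
```

```text
[0.47625333 0.15870424 0.11623791] 0.7992353721653944
[[481. 425.]
 [484. 386.]
 [486. 358.]]
```

View pics/g1.png

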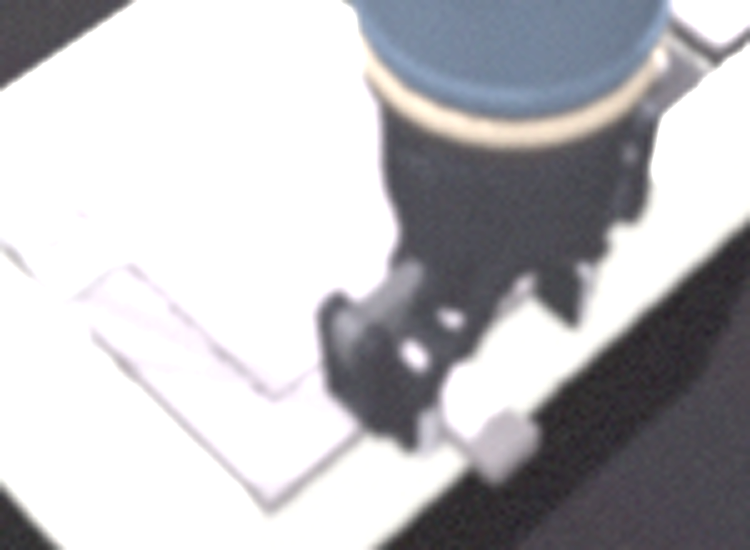

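The left fingertip ends at (425,445) and the right at (575,325). They straddle the tab (500,440), and their midpoint agrees with tip = TCP + 28 mm plus the open-finger swing. Descend and close.

>>> {"api": "servo_tool", "payload": {
  "series": [
    [[0.8,0,0,0.12,0,0,0],[0.8,0,0.004,0.255,0,0,0],[0.8,0,0.004,0.255,0,0,0],[0.8,0,0.004,0.255,0,0,0],[0,0,0.004,0.255,0,0,0],[0,0,0.004,0.255,0,0,0],[0,0,0.004,0.255,0,0,0],[0,0,0.004,0.255,0,0,0],[0,0,0.004,0.255,0,0,0]]
  ],
  "force": 60
}}

```text
time: 14.0
tcp_pos: [0.477, 0.16, 0.0661]
tcp_rot: [[-0.992, 0.123, 0.001], [0.123, 0.992, -0.001], [-0.001, -0.001, -1.0]]
contact_force: [-1.0, -6.7, 6.1]
finger_gap: 0.274
grip_force: 59.3
```

Gripped (gap 23 mm, 59 N). Next, the lift arc rows, in tool axes from the pose of each call.

```bash
python3 - <<'E'
from m import *
def rows(t0,t1,n):
    q0,R0=tabpose(t0,.4*t0)
    for t in np.linspace(t0,t1,n+1)[1:]:
        q,Rm=tabpose(t,.4*t);print(round(t,3),*rel(q,Rm,None,R0,q0))
rows(0,.25,5);rows(.25,.775,7)
E
```

```text
0.05 [0.0036, 0.0, -0.054] [0.0, 0.0064, -0.0]
0.1 [0.0046, -0.0, -0.108] [0.0, 0.0127, 0.0]
0.15 [0.0029, -0.0, -0.1618] [0.0, 0.0191, -0.0]
0.2 [-0.0015, -0.0, -0.2154] [-0.0, 0.0255, -0.0]
0.25 [-0.0086, 0.0, -0.2684] [-0.0, 0.0318, -0.0]
0.325 [-0.0076, -0.0, -0.0797] [-0.0, 0.0095, 0.0]
0.4 [-0.0211, 0.0, -0.1582] [-0.0, 0.0191, 0.0]
0.475 [-0.0405, -0.0, -0.2352] [-0.0, 0.0286, 0.0]
0.55 [-0.0655, -0.0, -0.3102] [-0.0, 0.0382, 0.0]
0.625 [-0.096, -0.0, -0.3827] [0.0, 0.0477, 0.0]
0.7 [-0.1318, 0.0, -0.4525] [0.0, 0.0573, -0.0]
0.775 [-0.1726, 0.0, -0.519] [-0.0, 0.0668, -0.0]
```

>>> {"api": "servo_tool", "payload": {
  "series": [
    [[0,0.0036,0,-0.054,0,0.0064,0],[0,0.0046,0,-0.108,0,0.0127,0],[0,0.003,0,-0.162,0,0.019,0],[0,-0.0015,0,-0.2154,0,0.0255,0],[0,-0.0086,0,-0.2684,0,0.0318,0],[0,-0.0086,0,-0.2684,0,0.0318,0],[0,-0.0086,0,-0.2684,0,0.0318,0]]
  ]
}}

```text
time: 14.88
tcp_pos: [0.478, 0.1599, 0.1186]
tcp_rot: [[-0.987, 0.122, -0.1], [0.122, 0.992, 0.011], [0.1, -0.001, -0.995]]
contact_force: [1.4, -5.9, -8.2]
finger_gap: 0.274
grip_force: 59.3
```

>>> {"api": "servo_tool", "payload": {
  "series": [
    [[0,-0.0076,0,-0.08,0,0.0095,0],[0,-0.021,0,-0.158,0,0.019,0],[0,-0.0405,0,-0.235,0,0.0286,0],[0,-0.0655,0,-0.31,0,0.038,0],[0,-0.096,0,-0.383,0,0.0477,0],[0,-0.132,0,-0.4525,0,0.0573,0],[0,-0.1726,0,-0.519,0,0.0668,0],[0,-0.1726,0,-0.519,0,0.0668,0],[0,-0.1726,0,-0.519,0,0.0668,0]]
  ]
}}

```text
time: 16.0
tcp_pos: [0.5218, 0.1543, 0.2186]
tcp_rot: [[-0.944, 0.122, -0.305], [0.117, 0.993, 0.036], [0.307, -0.002, -0.952]]
contact_force: [-9.2, -7.9, -7.1]
finger_gap: 0.269
grip_force: 60.7
```

```bash
python3 - <<'E'
from h import *
from workcell import cams,env
c=cams.read_camera("side");t=cams.read_camera("top");s=env.state();print(s["time"],s["tcp_pos"],s["contact_force"],s["grip_force"],s["finger_gap"])
pickle.dump((c,t),open("c3.pkl","wb"))
a=cv2.resize(c["frame"][160:330,195:375,::-1],(530,500),interpolation=cv2.INTER_CUBIC)
b=cv2.resize(t["frame"][140:280,205:345-65,::-1],(268,500),interpolation=cv2.INTER_CUBIC)
o=cv2.hconcat([a,b])
cv2.imwrite("pics/l1.png",o)
E
```

```text
16.1 [0.52181673 0.15427323 0.21858258] [-8.69234875 -8.32769813 -7.45041856] 60.616602301597595 0.26678849816573386
```

View pics/l1.png

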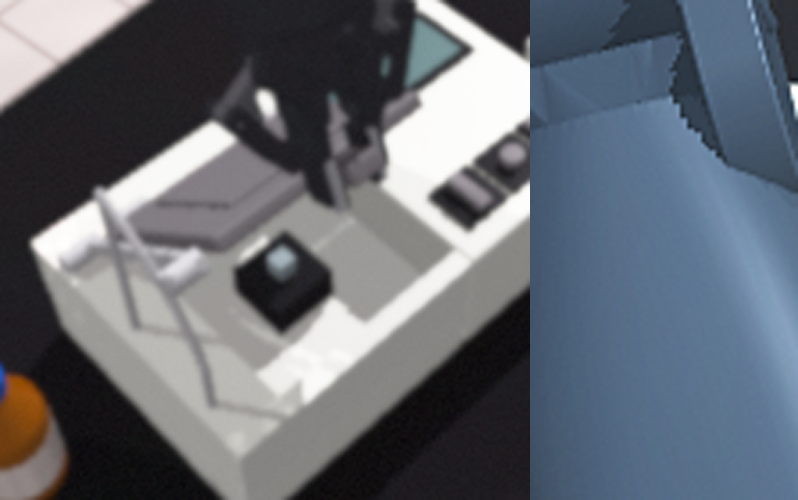

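The lid is up and held by the tab. In the side half its front-left corner is near (215–235,240–248) and its front edge runs to about (300,180). The stub sits unmoved at (185,268). The top view is blocked by the arm. I'll estimate the lid angle by projecting candidate corners.

```bash
python3 - <<'E'
from h import *
p=np.load("p.npy");c,s=np.cos(p[2]),np.sin(p[2]);k=2.944
def pt(r,y,n,th):
    x=.085-r*np.cos(th)+n*np.sin(th);z=.115+r*np.sin(th)+n*np.cos(th)
    return [p[0]+c*x-s*y,p[1]+s*x+c*y,z]
for th in(.6,.65,.7,.75,.8,.85):
    print(th,((proj("side",[pt(.19,.148,.006,th),pt(.19,.148,-.006,th),pt(.19,.09,.006,th),pt(.19,.09,-.006,th)])+.5-[195,160])*k).round().tolist())
print("arm",((proj("side",[pt(.186,.16,0,.775),pt(.19,.181,0,.775)])+.5-[195,160])*k).round().tolist())
f=pickle.load(open("c3.pkl","rb"))[0]["frame"]
# gray profile down columns crossing the front edge
for u in(268,272,276,280,284,288,292): print(u,list(zip(range(222,254),f[222:254,u].mean(1).astype(int).tolist()))[::1] and f[222:254,u].mean(1).astype(int).tolist())
print("front edge full px:")
for th in(.65,.7,.75,.8,.85): 
    for n in(.006,-.006): print(th,n,proj("side",[pt(.19,y,n,th) for y in(.148,.13,.11,.09)]).round(1).tolist())
g=d["side"]["frame"];m=np.abs(f.astype(int)-g.astype(int)).max(2)[240:262,245:266]
print("stub diff",m.max(1).tolist())
E
```

```text
0.6 [[238.0, 285.0], [247.0, 302.0], [316.0, 226.0], [324.0, 243.0]]
0.65 [[230.0, 271.0], [240.0, 289.0], [308.0, 212.0], [318.0, 229.0]]
0.7 [[221.0, 257.0], [232.0, 275.0], [301.0, 198.0], [310.0, 216.0]]
0.75 [[213.0, 243.0], [224.0, 261.0], [292.0, 184.0], [303.0, 202.0]]
0.8 [[203.0, 228.0], [215.0, 246.0], [284.0, 170.0], [295.0, 188.0]]
0.85 [[194.0, 213.0], [206.0, 232.0], [275.0, 156.0], [286.0, 174.0]]
arm [[194.0, 257.0], [165.0, 280.0]]
268 [129, 130, 128, 128, 129, 125, 117, 102, 103, 116, 126, 130, 130, 129, 129, 131, 131, 131, 123, 111, 96, 90, 89, 104, 131, 146, 153, 153, 153, 153, 153, 152]
272 [129, 130, 129, 130, 129, 128, 121, 109, 106, 118, 127, 131, 130, 131, 134, 131, 124, 116, 108, 104, 100, 98, 108, 128, 144, 151, 153, 153, 150, 149, 149, 150]
276 [130, 130, 130, 130, 127, 120, 120, 125, 129, 130, 131, 133, 131, 126, 116, 108, 103, 101, 99, 107, 127, 144, 152, 161, 174, 179, 173, 140, 89, 47, 26, 24]
280 [129, 126, 121, 118, 123, 127, 129, 132, 133, 133, 126, 115, 108, 104, 100, 98, 105, 126, 143, 152, 164, 188, 214, 213, 181, 124, 67, 32, 22, 21, 23, 25]
28
[... 647 characters left out ...]
006 [[269.7, 246.8], [278.3, 240.4], [287.6, 233.5], [296.6, 226.8]]
0.7 -0.006 [[273.3, 252.9], [281.8, 246.5], [291.0, 239.5], [299.9, 232.8]]
0.75 0.006 [[266.7, 241.9], [275.4, 235.5], [284.7, 228.7], [293.8, 222.0]]
0.75 -0.006 [[270.5, 248.0], [279.0, 241.7], [288.3, 234.8], [297.3, 228.1]]
0.8 0.006 [[263.6, 236.9], [272.3, 230.7], [281.7, 223.9], [290.9, 217.2]]
0.8 -0.006 [[267.5, 243.2], [276.1, 236.8], [285.5, 230.0], [294.6, 223.3]]
0.85 0.006 [[260.3, 232.0], [269.1, 225.8], [278.6, 219.0], [287.8, 212.5]]
0.85 -0.006 [[264.4, 238.2], [273.1, 232.0], [282.5, 225.1], [291.7, 218.5]]
stub diff [56, 60, 60, 62, 55, 34, 10, 11, 14, 10, 10, 15, 23, 35, 44, 45, 36, 28, 30, 33, 35, 34]
```

Lid edges (top row 232.5, bottom 239 at column 280) give a lid angle of about 0.755, against ~0.778 for the arm. A small nudge of +0.025 rad along the arc, then settle.

>>> {"api": "servo_tool", "payload": {
  "series": [
    [[0,-0.006,0,-0.012,0,0,0],[0,-0.0117,0,-0.024,0,0,0],[0,-0.0117,0,-0.024,0,0,0],[0,-0.0117,0,-0.024,0,0,0],[0,-0.0117,0,-0.024,0,0,0],[0,-0.0117,0,-0.024,0,0,0]]
  ]
}}

```text
time: 16.85
tcp_pos: [0.5255, 0.1538, 0.2223]
tcp_rot: [[-0.945, 0.122, -0.305], [0.117, 0.993, 0.036], [0.307, -0.002, -0.952]]
contact_force: [-7.9, -8.1, -10.0]
finger_gap: 0.265
grip_force: 60.3
```

```bash
python3 - <<'E'
from h import *
from workcell import cams,env
fs=[cams.read_camera("side")["frame"] for _ in range(6)];f=fs[-1];s=env.state()
print(s["time"],s["tcp_pos"],s["contact_force"],s["grip_force"],np.abs(s["joint_vel"]).max())
for u in(280,284,288): print(u,f[215:245,u].mean(1).astype(int).tolist())
print(np.abs(f[200:260,240:300].astype(int)-fs[0][200:260,240:300]).max())
E
```

```text
17.15 [0.5254588 0.153818  0.2223012] [-7.67653759 -7.9862623  -9.57807101] 60.33775091171265 0.0010786852201590058
280 [127, 128, 128, 127, 128, 127, 122, 115, 117, 123, 125, 129, 132, 130, 123, 113, 109, 104, 100, 100, 111, 129, 143, 149, 152, 153, 155, 164, 187, 212]
284 [126, 128, 127, 123, 119, 119, 123, 127, 129, 132, 130, 126, 115, 108, 104, 100, 100, 109, 128, 143, 150, 151, 153, 154, 166, 194, 217, 215, 180, 125]
288 [105, 111, 116, 122, 127, 128, 132, 131, 127, 117, 109, 103, 100, 98, 107, 124, 141, 150, 152, 152, 153, 152, 151, 149, 137, 114, 81, 55, 55, 85]
7
```

The lid is now at ≈ 0.776 rad, steady, gripped at 60 N.

```bash
python3 -c "
from workcell import order
print(order.hand_in())"
```

```text
the job is handed in; nothing more can be done
None
```

I pressed the keys in order (round, square, bar), each fully down. The job is handed in with the lid held steady by its tab at about 0.776 rad, against about 0.778 rad measured for the setting arm; no verdict came back.

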